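# Seat the long whetstone in its holder

## Task

Get the knife sharpening ready: pick up the longer of the two grey whetstones and lower it into the recess of the wooden holder, so that it lies fully down, flat and square between the rims. Do not drop it in, and leave the shorter stone where it lies.

Things in the scene. Friction and masses are not known exactly. Their poses are not given: they have to be found in the camera images.
- long_stone_center (a point): Long whetstone, a loose grey rectangular block 120 x 46 x 34 mm (dark grey below, lighter grey above), about 0.4 kg, lying flat. The point is the centre of the block, 17 mm above its underside; x along its 120 mm length, y across its 46 mm width (the way to grip it), z up. Either end may face either end of the holder.
- short_stone_center (a point): Short whetstone, same materials, width and height but only 70 mm long (70 x 46 x 34 mm), loose, not to be moved. The point is its centre, 17 mm above its underside; x along its 70 mm length, z up.
- pocket_floor (a point): Centre of the floor of the fixed wooden holder's recess, 8 mm above the worktop; x along the recess, y across, z up. Holder 162 x 88 mm, 17 mm high. Floor 132 x 58 mm; rim 9 mm above it, sloping out to a 142 x 68 mm mouth. Mid long sides, rim and base are cut away over 60 mm for fingers, beside a 36 mm wide waist. The seated stone's centre is 17 mm above this point.

How it is judged:
By the outcome, as a careful person would: the job done as asked, in the order asked, and still so for the second after the job is handed in, with the robot touching nothing.
It also fails if it takes over 29 s, if anything falls off the work surface, if the arm or the gripper's body presses on something with over 40 N, if the wrist force passes 120 N, or if a joint passes its speed limit or range.

## Robot

A 7-joint arm with a two-finger parallel gripper is mounted at the origin on the work surface; the furniture and walls round the work are solid. World frame = base frame: x ahead of the robot, y to its left, z up, the work surface at z = 0. Lengths are in m, angles in rad, forces in N, time in s.
With the tool pointing down it reaches from about 0.4 to 0.85 m from the base axis. Payload 10.4 kg.
Tool frame: the origin (TCP) lies at the very end of the fingers, on their centre line; the grasp point (between the pads) lies 19 mm behind it (manip.hold_point_z is the distance from the TCP to the grasp point, in m); z points along the fingers, y is the line along which they close (so a half turn about z gives the same grasp; the last joint's range is limited). The gripper opens to 85 mm and grips with 20 to 120 N. Pads are 22 mm wide; open, the fingers measure 114 mm over their backs; the gripper's body (76 mm by 85 mm) begins 54 mm behind the grasp point. The pads swing forward as they close: fully open they stand 13 mm farther back than shut.
Start: joints at [1.293, 0.332, -0.065, 1.46, 0.022, 1.35, -0.088], TCP at [0.158, -0.605, 0.231] pointing down, gripper open.
Joint ranges: [-2.6, 2.6], [-0.5, 2.12], [-1.47, 1.34], [0.16, 2.42], [-1.27, 4.41], [0.06, 2.06], [-2.6, 2.6]. Speed limits (rad/s): [2.22, 2.22, 2.79, 2.79, 3.14, 3.14, 3.14].

## Interface

Orientations are given as a unit quaternion [w, x, y, z].
In Python, from rig import manip, eyes, ticket gives the robot as it stands.
- The arm moves only by the shell command python3 -m handwheel 'ROWS'. ROWS is JSON, a list of rows, each a list of 7 numbers: the opening in per cent of the stroke, from 0 (shut) to 100 (fully open), then the shift along the tool's x, y, z in m, then the turn, a rotation vector about the tool's x, y, z in rad. A call has 1 to 8 rows; each row shifts and turns the commanded pose from where the row before left it, along the tool's axes as they then stand; what a row does not reach is not made up. A row lasts 1/10 s, in which the tool goes at most 50 mm and 8.59 degrees, less where a joint would pass 70% of its speed; a pose out of reach is approached as far as the arm can. A call is refused whole if a number of a shift passes 0.05 or a number of a turn 0.15, either way. A call with a gripper value outside its range is refused whole. The fingers move at their own pace and stop on an object; the grip force is fixed at half the most. Time passes only in rows, so rows that do not move let the fingers close. It gives the time, the measured TCP pose, the force and the opening at its end, in the units of the state.
- manip.get_obs(): the state, without advancing time (a new reading comes with each control period).
- eyes.capture(name): name is "scene" or "top"; returns a dict with "img" (480x640x3 uint8, red, green, blue), "z_map" (480x640 float32, m along the optical axis (not along the pixel's ray), 0 where there is no reading), "camera_matrix" (3x3 intrinsics, pixels), "cam_to_world" (4x4, takes a point from camera to world coordinates). Camera axes: x right, y up, looking along -z (the intrinsics and any distortion apply to the point x, -y, -z); pixel columns grow to the right and rows downward; lengths in m; the calibration is good to about 2 mm. A picture is of the moment at which its call begins.
- ticket.job_done(): hands the job in, once; it reports no verdict.
The state is a dict: "t": time; "joints": joint angles; "dq": joint speeds; "effort": joint torques, N m; "position": TCP position; "orientation": TCP orientation; "ft_force": force on the tool from outside, world axes, zero at the start; "wrist_torque": the same for the moment, N m; "grip_width": opening from 0.0 (shut) to 1.0 (fully open).
Only numpy, scipy, OpenCV 4.12 (cv2) and the standard library are available. Lean on these libraries where they do the work, as an engineer would, in place of code of your own. Each camera call takes 0.05 s, during which the arm holds its last target. There are 200 camera calls.

## Working session

There is one attempt and no reset: what is moved stays moved. The work goes in short steps, Python scripts to look and compute and a shell command to move; the robot and the scene stay as the last step left them, time stands still between calls to the robot, and variables do not carry over. Pictures are saved under pics/ and viewed, on a budget of 10 in all, crops included, one or two more only if the job needs it, and the job is handed in when it is done.

```bash
mkdir -p pics; ls
python3 - <<'E'
from rig import manip, eyes, ticket
import cv2,numpy as np
o=manip.get_obs()
for k in ['t','position','orientation','ft_force','grip_width']: print(k,o[k])
for n in ['scene','top']:
    c=eyes.capture(n); cv2.imwrite(f'pics/{n}0.png',c['img'][...,::-1]); np.savez(f'/tmp/{n}0.npz',**c)
    print(n,c['camera_matrix'],c['cam_to_world'],(c['z_map']>0).mean(), c.keys())
E
```

```text
pics
t 0.0
position [ 0.15741935 -0.60444527  0.23051036]
orientation [-7.16971441e-04  9.91896767e-01  1.27044384e-01 -1.17401056e-04]
ft_force [-0.37397532  0.07668611  0.25442941]
grip_width 0.9988154887434726
scene [[492.90563645   0.         310.43206238]
 [  0.         492.90563645 242.0985048 ]
 [  0.           0.           1.        ]] [[ 0.91435134  0.29369219 -0.27875891  0.23051102]
 [-0.40471595  0.640901   -0.65226598 -0.5909644 ]
 [-0.01290856  0.70921845  0.7048706   0.65464855]
 [ 0.          0.          0.          1.        ]] 0.9731803385416666 dict_keys(['img', 'z_map', 'camera_matrix', 'cam_to_world'])
top [[503.42321817   0.         323.73444581]
 [  0.         503.42321817 240.414221  ]
 [  0.           0.           1.        ]] [[-0.00470926  0.98872405 -0.14967487  0.31369162]
 [-0.9992606  -0.01036432 -0.03702479 -0.04678693]
 [-0.03815858  0.14938984  0.9880418   0.87248342]
 [ 0.          0.          0.          1.        ]] 0.9959342447916667 dict_keys(['img', 'z_map', 'camera_matrix', 'cam_to_world'])
```

View pics/top0.png

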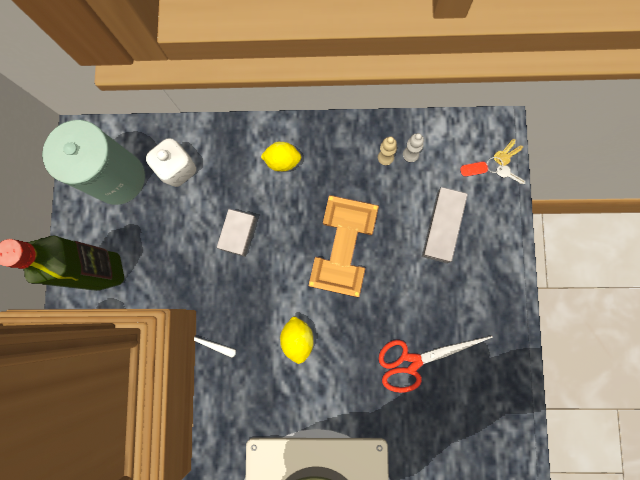

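View pics/scene0.png

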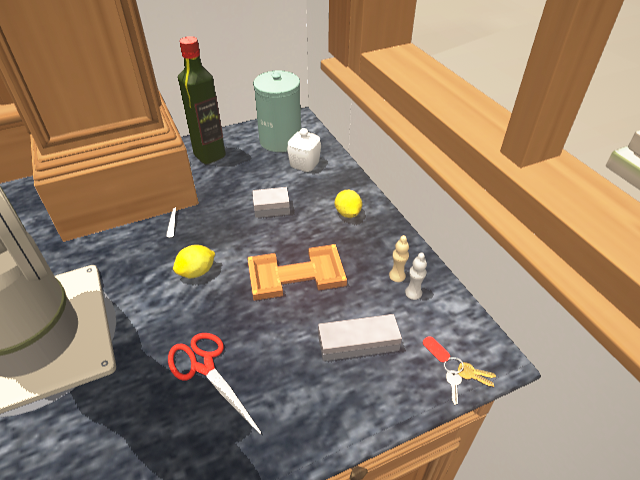

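The top view shows the holder around (344,246), the long stone at (446,225) and the short stone at (237,232). A pepper pair (388,150 and 414,147), keys and scissors lie near the long stone. The scene view agrees with this.

```bash
cat > h.py <<'E'
import numpy as np,cv2
def ray(c,uv,z):
    K=c['camera_matrix'];T=c['cam_to_world'];uv=np.atleast_2d(uv).astype(float)
    d=np.c_[(uv[:,0]-K[0,2])/K[0,0],-(uv[:,1]-K[1,2])/K[1,1],-np.ones(len(uv))]@T[:3,:3].T
    return T[:3,3]+d*((z-T[2,3])/d[:,2])[:,None]
def cloud(c):
    K=c['camera_matrix'];T=c['cam_to_world'];v,u=np.mgrid[:480,:640]; z=c['z_map'].astype(float)
    p=np.stack([(u-K[0,2])/K[0,0]*z,-(v-K[1,2])/K[1,1]*z,-z],-1)
    return p@T[:3,:3].T+T[:3,3]
def rects(c,mask,z,amin=300):
    mask=cv2.morphologyEx(mask.astype(np.uint8),cv2.MORPH_OPEN,np.ones((3,3)))
    for k in cv2.findContours(mask,cv2.RETR_EXTERNAL,cv2.CHAIN_APPROX_NONE)[0]:
        if cv2.contourArea(k)<amin: continue
        P=ray(c,k[:,0],z)[:,:2]
        (x,y),(w,h),a=cv2.minAreaRect((P*1000).astype(np.float32))
        if w<h: w,h,a=h,w,a+90
        a=(a+90)%180-90
        print(f'  px {k[:,0].mean(0).round()} centre {x:.1f} {y:.1f} mm size {w:.1f}x{h:.1f} yaw {a:.1f}')
E
python3 - <<'E'
from h import *
for n in ['top','scene']:
    c=dict(np.load(f'/tmp/{n}0.npz')); P=cloud(c); hsv=cv2.cvtColor(c['img'],cv2.COLOR_RGB2HSV)
    H=P[...,2]; ok=(P[...,0]>.2)&(P[...,0]<.75)&(abs(P[...,1])<.35)
    st=ok&(hsv[...,1]<45)&(hsv[...,2]>140)
    print(n,'table z',np.median(H[ok]))
    stt=st&(abs(H-.034)<.006); print('stones'); rects(c,stt,.034)
    w=ok&(hsv[...,0]<22)&(hsv[...,0]>8)&(hsv[...,1]>90)&(H<.03); print('holder');
    rects(c,w&(H>.004),.017); 
    print(' heights',np.percentile(H[stt],[5,50,95]),np.percentile(H[w],[5,25,50,95]))
E
```

```text
top table z 0.006702840314384173
stones
  px [235. 231.] centre 457.7 135.9 mm size 70.0x46.5 yaw -15.7
  px [445. 224.] centre 467.2 -220.1 mm size 119.2x45.6 yaw -15.3
holder
  px [343. 246.] centre 434.6 -47.8 mm size 162.0x87.7 yaw -12.9
 heights [0.0298725  0.03352586 0.03788061] [0.00451408 0.00708292 0.00909507 0.01924122]
scene table z 0.012531293699654444
stones
  px [359. 332.] centre 465.4 -221.6 mm size 119.1x45.9 yaw -15.4
  px [270. 197.] centre 455.5 132.6 mm size 69.5x49.9 yaw -16.5
  px [455. 256.] centre 688.3 -111.1 mm size 479.5x11.3 yaw -89.8
holder
  px [294. 273.] centre 432.1 -53.9 mm size 160.8x98.0 yaw -13.5
  px [166. 208.] centre 262.6 208.0 mm size 125.8x32.7 yaw -0.3
 heights [0.02944049 0.03360075 0.03844887] [-0.38400383 -0.24677594 -0.15599554  0.01806219]
```

Sizes and heights match and the two views agree within 2–3 mm. The long stone is at about (0.466, -0.221) with yaw -15.3°. The holder is at about (0.434, -0.048) with yaw -13°. Moving out over the long stone now.

```bash
cat >> h.py <<'E'
from scipy.spatial.transform import Rotation as R
def go(x,y,z,yaw):
    from rig import manip
    o=manip.get_obs(); q=o['orientation']; r=R.from_quat(np.r_[q[1:],q[0]]); p=np.array(o['position'])
    X=r.as_matrix()[:,0]; cur=np.degrees(np.arctan2(X[1],X[0])); w=(yaw-cur+90)%180-90
    tgt=R.from_euler('z',cur+w,degrees=True)*R.from_euler('x',180,degrees=True)
    print('t',round(o['t'],2),'pos',p.round(4),'yaw',round(cur,2),'grip',round(o['grip_width'],3),'F',np.round(o['ft_force'],1))
    print('tool shift',r.inv().apply(np.array([x,y,z])-p).round(4),'turn rv',(r.inv()*tgt).as_rotvec().round(4),'joints',np.round(o['joints'],2))
E
python3 -m handwheel '[[100,0.033,-0.0244,0.005,0,0,0],[100,0.033,-0.0244,0.005,0,0,0],[100,0.033,-0.0244,0.005,0,0,0],[100,0.033,-0.0244,0.005,0,0,0],[100,0.033,-0.0244,0.005,0,0,0],[100,0.033,-0.0244,0.005,0,0,0],[100,0.033,-0.0244,0.005,0,0,0],[100,0.033,-0.0244,0.005,0,0,0]]'
python3 -c "
from h import *
go(.4662,-.2207,.13,-15.3)"
```

```text
t: 0.9
position: [0.3644, -0.3479, 0.191]
orientation: [-0.0, 0.992, 0.127, -0.0]
ft_force: [1.0, -0.4, -1.1]
grip_width: 1.004
t 0.9 pos [ 0.3644 -0.3479  0.191 ] yaw 14.59 grip 1.004 F [ 1.  -0.4 -1.1]
tool shift [ 0.1305 -0.0974  0.0609] turn rv [0.000e+00 3.000e-04 5.217e-01] joints [ 0.95  0.11 -0.3   1.82  0.03  1.22 -0.67]
```

```bash
python3 -m handwheel '[[100,0.033,-0.0244,0.015,0,0,0],[100,0.033,-0.0244,0.015,0,0,0],[100,0.033,-0.0244,0.015,0,0,0],[100,0.0315,-0.0242,0.015,0,0,0],[100,0,0,0,0,0,0.14],[100,0,0,0,0,0,0.14],[100,0,0,0,0,0,0.14],[100,0,0,0,0,0,0.1017]]'
python3 -m handwheel '[[100,0,0,0,0,0,0]]'
python3 -c "
from h import *
go(.4662,-.2207,.07,-15.3)
from rig import eyes
for n in ['top','scene']:
    c=eyes.capture(n)
    cv2.imwrite(f'pics/{n}1.png',c['img'][...,::-1])
"
```

```text
t: 1.7
position: [0.4654, -0.2221, 0.1309]
orientation: [-0.0, 0.991, -0.136, -0.0]
ft_force: [-0.4, -0.1, -0.2]
grip_width: 1.001
t: 1.8
position: [0.4654, -0.2221, 0.131]
orientation: [-0.0, 0.991, -0.134, -0.0]
ft_force: [-0.2, -0.0, 0.4]
grip_width: 0.998
t 1.8 pos [ 0.4654 -0.2221  0.131 ] yaw -15.38 grip 0.998 F [-0.2 -0.   0.4]
tool shift [ 0.0004 -0.0016  0.061 ] turn rv [-0.      0.0005 -0.0014] joints [ 0.7   0.2  -0.37  1.85  0.08  1.1  -1.55]
```

View pics/scene1.png

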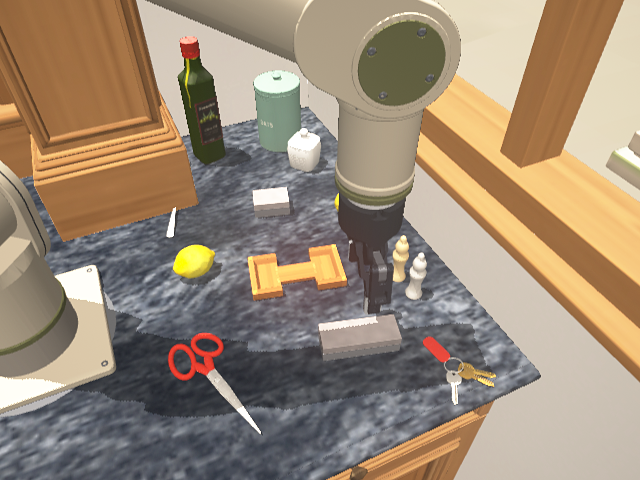

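The gripper hangs over the stone at (377,300), with its closing line across the stone. Descending to grasp it.

```bash
python3 -m handwheel '[[100,0.0004,-0.0015,0.03,0,0,0],[100,0,0,0.03,0,0,0],[100,0,0,0.025,0,0,0],[100,0,0,0.02,0,0,0],[100,0,0,0.012,0,0,0],[100,0,0,0.006,0,0,0],[100,0,0,0,0,0,0]]'
python3 -m handwheel '[[0,0,0,0,0,0,0],[0,0,0,0,0,0,0],[0,0,0,0,0,0,0],[0,0,0,0,0,0,0],[0,0,0,0,0,0,0],[0,0,0,0,0,0,0],[0,0,0,0,0,0,0],[0,0,0,0,0,0,0]]'
python3 -c "
from h import *
go(.4662,-.2207,.07,-15.3)"
```

```text
t: 2.6
position: [0.4662, -0.2208, 0.0081]
orientation: [-0.0, 0.991, -0.133, -0.0]
ft_force: [0.1, -0.4, 0.4]
grip_width: 1.003
t: 3.4
position: [0.467, -0.2212, 0.0094]
orientation: [0.0, 0.991, -0.133, 0.001]
ft_force: [-1.5, 1.2, 5.3]
grip_width: 0.525
t 3.4 pos [ 0.467  -0.2212  0.0094] yaw -15.29 grip 0.525 F [-1.5  1.2  5.3]
tool shift [-0.0009 -0.0003 -0.0606] turn rv [ 0.0005 -0.0017  0.0002] joints [ 0.66  0.37 -0.35  1.95  0.17  0.85 -1.61]
```

```bash
python3 -m handwheel '[[0,0,0,-0.005,0,0,0],[0,0,0,-0.015,0,0,0],[0,0,0,-0.02,0,0,0],[0,0,0,-0.02,0,0,0],[0,0,0,-0.02,0,0,0],[0,0,0,0,0,0,0],[0,0,0,0,0,0,0]]'
python3 -c "
from h import *
go(.4340,-.0485,.09,-13)
from rig import eyes
c=eyes.capture('scene');cv2.imwrite('pics/scene2.png',c['img'][...,::-1])
"
```

```text
t: 4.1
position: [0.4663, -0.221, 0.0885]
orientation: [0.0, 0.991, -0.133, 0.0]
ft_force: [0.2, 0.4, -4.1]
grip_width: 0.527
t 4.1 pos [ 0.4663 -0.221   0.0885] yaw -15.3 grip 0.527 F [ 0.2  0.4 -4.1]
tool shift [-0.0767 -0.1578 -0.0016] turn rv [ 0.0004 -0.0007 -0.0401] joints [ 0.69  0.25 -0.37  1.89  0.11  1.01 -1.57]
```

View pics/scene2.png

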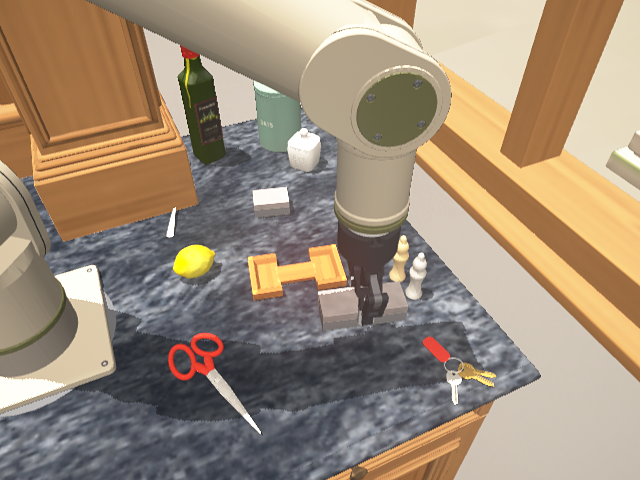

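The stone is held level (ends at about (320,305) and (405,300)) and the wrist reads about 4 N. Carrying it over the holder.

```bash
python3 -m handwheel '[[0,-0.012,-0.024,0,0,0,0],[0,-0.0155,-0.032,0,0,0,0],[0,-0.0155,-0.032,0,0,0,0],[0,-0.0155,-0.032,0,0,0,0],[0,-0.012,-0.025,0,0,0,0],[0,-0.0062,-0.0128,0,0,0,-0.04],[0,0,0,0,0,0,0],[0,0,0,0,0,0,0]]'
python3 - <<'E'
from h import *
from rig import eyes
go(.434,-.0485,.04,-13)
for n in ['top','scene']:
    c=eyes.capture(n);cv2.imwrite(f'pics/{n}3.png',c['img'][...,::-1]); P=cloud(c);hsv=cv2.cvtColor(c['img'],cv2.COLOR_RGB2HSV)
    H=P[...,2];ok=(P[...,0]>.3)&(P[...,0]<.56)&(abs(P[...,1]+.05)<.12)
    st=ok&(hsv[...,1]<45)&(abs(H-.113)<.012)&(hsv[...,2]>60)
    print(n,st.sum()); rects(c,st,float(np.median(H[st])),80)
    # level: plane fit
    Q=P[st]; A=np.c_[Q[:,:2]-Q[:,:2].mean(0),np.ones(len(Q))]; print(np.linalg.lstsq(A,Q[:,2],rcond=None)[0], np.median(H[st]))
    w=ok&(hsv[...,0]<22)&(hsv[...,0]>8)&(hsv[...,1]>90)&(H<.03)&(H>.004); rects(c,w,.017,80)
E
```

```text
t: 4.95
position: [0.4338, -0.0492, 0.0879]
orientation: [0.0, 0.994, -0.113, -0.0]
ft_force: [0.5, 0.0, -3.4]
grip_width: 0.529
t 4.95 pos [ 0.4338 -0.0492  0.0879] yaw -13.0 grip 0.529 F [ 0.5  0.  -3.4]
tool shift [ 0.     -0.0008  0.0479] turn rv [0.0004 0.0006 0.    ] joints [ 0.51  0.1  -0.52  2.08  0.06  0.98 -1.83]
top 0
[0. 0. 0.] nan
scene 1254
  px [272. 233.] centre 398.0 -43.4 mm size 50.9x50.4 yaw 71.6
  px [319. 227.] centre 473.7 -62.1 mm size 49.5x38.4 yaw 66.3
[0.01797172 0.07567687 0.11137901] 0.11208530814883089
  px [292. 274.] centre 433.5 -59.0 mm size 159.5x96.8 yaw -16.8
  return _methods._mean(a, axis=axis, dtype=dtype,
  ret = ret.dtype.type(ret / rcount)
<stdin>:10: RuntimeWarning: Mean of empty slice.
  ret = um.true_divide(
```

View pics/scene3.png

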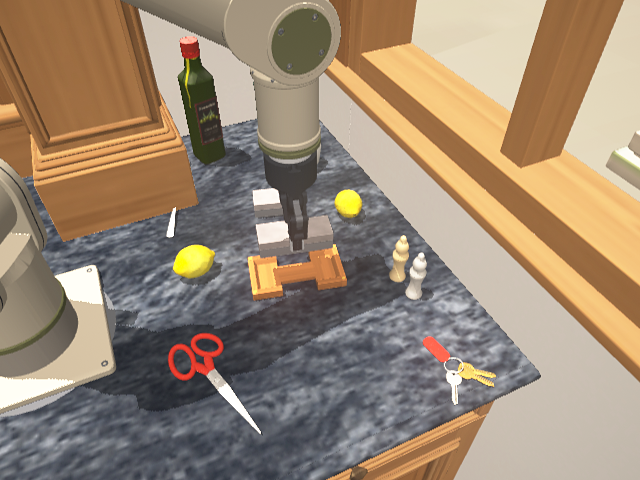

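View pics/top3.png

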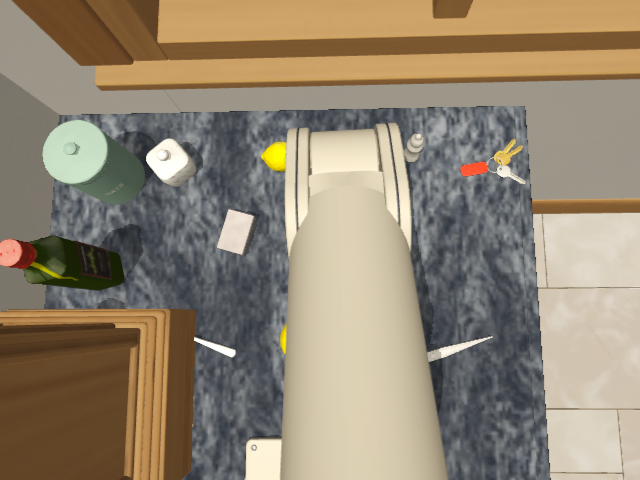

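The scene view shows the stone's two ends at (272,235) and (319,230), directly above the holder's two trays. The arm hides this spot in the top view. Lowering to just above the rim, then one more look.

```bash
python3 -m handwheel '[[0,0,-0.0004,0.01,0,0,0],[0,0,0,0.015,0,0,0],[0,0,0,0.015,0,0,0],[0,0,0,0.01,0,0,0],[0,0,0,0.004,0,0,0],[0,0,0,0,0,0,0]]'
python3 - <<'E'
from h import *
from rig import eyes
go(.434,-.0487,.0174,-13)
c=eyes.capture('scene');cv2.imwrite('pics/scene4.png',cv2.resize(c['img'][200:320,220:380,::-1],None,fx=5,fy=5,interpolation=cv2.INTER_CUBIC))
E
```

```text
t: 5.65
position: [0.4338, -0.0481, 0.0338]
orientation: [-0.0, 0.994, -0.113, -0.0]
ft_force: [0.1, -0.3, -3.3]
grip_width: 0.525
t 5.65 pos [ 0.4338 -0.0481  0.0338] yaw -13.01 grip 0.525 F [ 0.1 -0.3 -3.3]
tool shift [0.0003 0.0005 0.0164] turn rv [-0.0001  0.001  -0.0002] joints [ 0.49  0.19 -0.51  2.12  0.12  0.86 -1.89]
```

View pics/scene4.png

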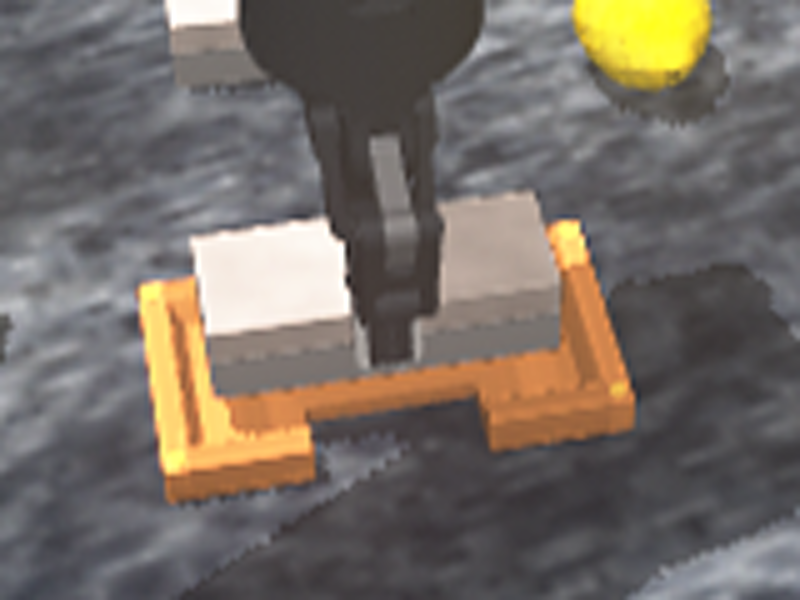

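The stone is centred over the recess and level. Its lower front corners are at crop (217,395) and (560,345), and the holder's front top corners are at (168,470) and (632,395). I'll check these with rays.

Run:
```python
from h import *
c=dict(np.load('/tmp/scene0.npz'))
f=lambda u:np.array(u)/5-.4+[220,200]
s=ray(c,f([[217,395],[560,345]]),.0244)[:,:2]*1e3; h=ray(c,f([[168,470],[632,395],[146,287],[575,225]]),.017)[:,:2]*1e3
for n,a in (('stone',s),('holder',h)): d=a[1]-a[0]; print(n,a.round(1).tolist(),np.hypot(*d).round(1),np.degrees(np.arctan2(d[1],d[0])).round(1))
d=R.from_euler('z',-13,degrees=True).as_matrix()[:2,:2]
m=s.mean(0)+d@[0,23]; mh=h[:2].mean(0)+d@[0,44]; print('centres',m.round(1),mh.round(1),'all4',h.mean(0).round(1),'offset in holder axes',(d.T@(m-mh)).round(1))
```

```text
stone [[371.4, -54.4], [486.7, -82.0]] 118.6 -13.5
holder [[346.9, -72.4], [502.1, -107.0], [367.4, 10.4], [520.2, -25.2]] 159.0 -12.6
centres [434.2 -45.8] [434.4 -46.8] all4 [434.1 -48.5] offset in holder axes [-0.4  0.9]
```

Offset is under 1 mm against 6 mm of play, so I'm lowering gently.

```bash
python3 -m handwheel '[[0,0,0,0.005,0,0,0],[0,0,0,0.005,0,0,0],[0,0,0,0.003,0,0,0],[0,0,0,0.001,0,0,0],[0,0,0,0.001,0,0,0],[0,0,0,0,0,0,0]]'
python3 -m handwheel '[[0,0,0,0.001,0,0,0],[0,0,0,0,0,0,0]]'
```

```text
t: 6.3
position: [0.4341, -0.0481, 0.0193]
orientation: [0.0, 0.994, -0.113, 0.0]
ft_force: [0.2, -0.2, -3.5]
grip_width: 0.525
t: 6.5
position: [0.4341, -0.0481, 0.0183]
orientation: [0.0, 0.994, -0.113, 0.0]
ft_force: [-0.2, -0.6, -2.8]
grip_width: 0.524
```

```bash
python3 -m handwheel '[[0,0,0,0.0007,0,0,0],[0,0,0,0,0,0,0]]'
python3 -m handwheel '[[0,0,0,0.0006,0,0,0],[0,0,0,0,0,0,0]]'
```

```text
t: 6.7
position: [0.4341, -0.0481, 0.0176]
orientation: [0.0, 0.994, -0.113, 0.0]
ft_force: [-0.5, -1.0, -3.1]
grip_width: 0.525
t: 6.9
position: [0.4341, -0.0481, 0.0174]
orientation: [0.0, 0.994, -0.113, -0.0]
ft_force: [-3.5, 0.8, 3.8]
grip_width: 0.529
```

Contact came at exactly the expected height: the stone's weight has gone off the wrist, with a few N of support. Releasing and retreating.

```bash
python3 -m handwheel '[[56,0,0,0,0,0,0],[60,0,0,0,0,0,0],[75,0,0,0,0,0,0],[95,0,0,0,0,0,0],[95,0,0,0,0,0,0],[95,0,0,0,0,0,0],[95,0,0,0,0,0,0]]'
python3 -m handwheel '[[95,0,0,-0.01,0,0,0],[95,0,0,-0.02,0,0,0],[95,0,0,-0.03,0,0,0],[95,0,0,-0.04,0,0,0],[95,0,0,-0.04,0,0,0],[95,0,0,0,0,0,0]]'
python3 -m handwheel '[[95,0,0.04,0,0,0,0],[95,0,0.045,0,0,0,0],[95,0,0.045,0,0,0,0],[95,0,0.045,0,0,0,0],[95,0,0.045,0,0,0,0],[95,0,0.03,0,0,0,0],[95,0,0,0,0,0,0]]'
python3 - <<'E'
from h import *
from rig import eyes
go(.434,-.0487,.0174,-13)
for n in ['top','scene']:
    c=eyes.capture(n); P=cloud(c); hsv=cv2.cvtColor(c['img'],cv2.COLOR_RGB2HSV)
    cv2.imwrite(f'pics/{n}5.png',cv2.resize(c['img'][180:310,200:400,::-1],None,fx=4,fy=4,interpolation=cv2.INTER_CUBIC))
    H=P[...,2];ok=(P[...,0]>.3)&(P[...,0]<.6)&(P[...,1]>-.15)&(P[...,1]<.2)
    st=ok&(hsv[...,1]<45)&(hsv[...,2]>140)&(H>.028)&(H<.05)
    print(n); rects(c,st,.042,200)
    Q=P[st&(P[...,1]<.06)]; A=np.c_[Q[:,:2]-Q[:,:2].mean(0),np.ones(len(Q))]; print('plane',np.linalg.lstsq(A,Q[:,2],rcond=None)[0].round(4))
    w=ok&(hsv[...,0]<22)&(hsv[...,0]>8)&(hsv[...,1]>90)&(H<.03)&(H>.004)
    rects(c,w|(st&(P[...,1]<.06)),.017)
E
```

```text
t: 7.6
position: [0.4341, -0.0481, 0.017]
orientation: [0.0, 0.994, -0.113, 0.0]
ft_force: [0.0, 0.2, -0.3]
grip_width: 0.953
t: 8.2
position: [0.437, -0.0481, 0.1628]
orientation: [0.0, 0.994, -0.113, 0.004]
ft_force: [0.5, 0.8, -0.5]
grip_width: 0.951
t: 8.9
position: [0.3759, -0.2955, 0.1571]
orientation: [0.0, 0.993, -0.116, -0.0]
ft_force: [-0.4, 0.4, -0.4]
grip_width: 0.947
t 8.9 pos [ 0.3759 -0.2955  0.1571] yaw -13.34 grip 0.947 F [-0.4  0.4 -0.4]
tool shift [-0.0004 -0.2536  0.1395] turn rv [ 0.0007  0.0002 -0.006 ] joints [ 0.81  0.08 -0.25  1.92  0.02  1.14 -1.25]
top
  px [235. 232.] centre 456.3 134.0 mm size 69.1x46.3 yaw -16.0
  px [343. 243.] centre 434.2 -48.0 mm size 119.3x45.8 yaw -13.1
plane [ 0.0002 -0.0012  0.0415]
  px [343. 246.] centre 434.7 -47.8 mm size 161.9x87.7 yaw -12.9
scene
  px [275. 264.] centre 398.4 -46.6 mm size 55.9x52.0 yaw 75.0
  px [268. 197.] centre 447.0 124.6 mm size 57.1x50.1 yaw -16.7
plane [0.0292 0.0943 0.0405]
  px [271. 264.] centre 399.3 -22.8 mm size 66.5x58.1 yaw -15.0
```

View pics/scene5.png

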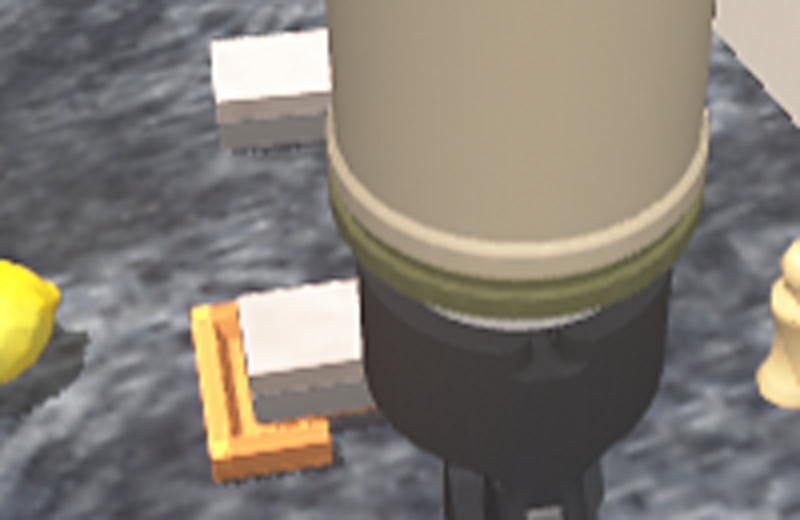

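View pics/top5.png

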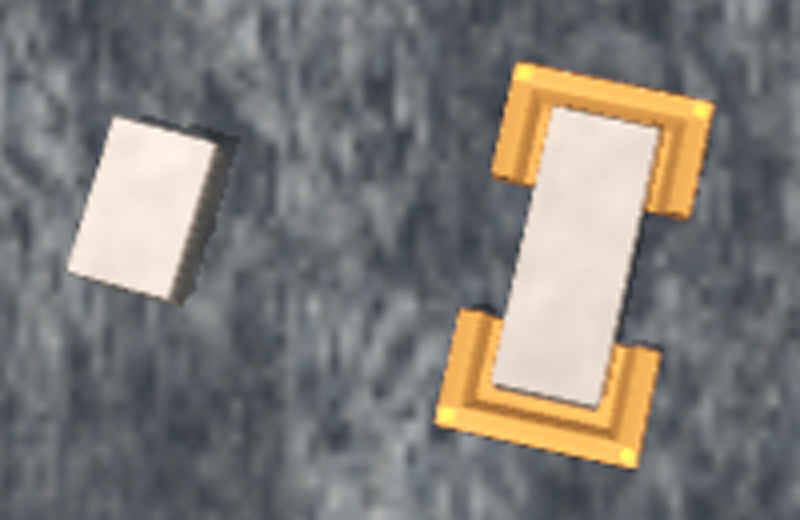

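The top view shows the stone flat in the recess with an even gap all round. The short stone has not moved.

```bash
python3 -c "
from rig import ticket
print(ticket.job_done())"
```

```text
the job is handed in; nothing more can be done
None
```

The long whetstone now lies in the holder's recess and the job is handed in, at about 9 s of the 29 s allowed. I gripped it across its 46 mm width, carried it over, lowered it until it touched the floor, then opened the fingers and moved the arm away.

**Last checks, from the top camera after release:**
- **Position:** the stone's centre is at (434.2, -48.0) mm and the holder's at (434.7, -47.8) mm, so it is within about 0.5 mm of centre. Its yaw is -13.1° against -12.9° for the holder.
- **Seated flat:** its top face is level at about 41.5 mm, where 42 mm is expected. Contact during lowering came at the height worked out beforehand, with only a few N at the wrist.
- **Short stone:** it was not touched. The measured 1–2 mm shift from the first look comes from my using a different plane height in the last measurement.
- **Robot:** the gripper is clear of everything, with wrist force near zero.

**Limits of the checks:**
- In the last scene view the arm hid part of the holder and stone, so its numbers there, including a tilted plane fit, mean nothing. The final check rests on the top view alone.
- Earlier, the two cameras disagreed by 2–3 mm on the stones and up to 6 mm on the holder, whose visible side walls bias the scene view. For the holder, I leaned mainly on the top view.

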